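Park the wafer tray, unlatch the lamp arm and hold it up

TASK

The lamp of the wafer inspection station has to be opened for cleaning, with the wafer out from under it. By its handle, slide the wafer tray sideways over the base plate, without lifting or tipping it, from the ring under the lamp into the middle of the empty ring beside it; then pull the spring latch knob at the free end of the lamp arm fully out sideways and only then lift the arm, until its socket is at least 7 cm above the ball it sat on. Finish with the gripper still holding the arm up, the tray still in its new ring, and the other things left where they stand.

Things in the scene. Friction and masses are not known exactly. Their poses are not given: they have to be found in the camera images.
- station: Wafer inspection station, fixed: grey base plate 330 (x) x 340 (y) x 13 mm. Origin under the plate's centre; its x points from the ball post (free end of the arm) to the hinge column, y towards the empty ring's side, z up. On it stand the hinge column (130 mm high) and the ball post, both on the line y = -60 mm, the arm between them at 100 to 125 mm above the bench.
- home_ring (a point): Centre of the ring (102 mm across, thin black line on the plate) under the lamp, on the plate's top face. The lamp's nose ends 59 mm above the plate; lamp 49 mm across.
- park_ring (a point): Centre of the like ring beside it, where the tray goes, on the plate's top face, 120 mm from home_ring along the station's y.
- tray_center (a point): Wafer tray, loose, about 0.28 kg: round aluminium dish 90 mm across, 10 mm high, with a brass-coloured wafer fixed in it. This point is on its axis, 5 mm above its underside. Its frame's +y points along the handle.
- tray_grip (a point): Middle of the tray's handle: a straight level black bar 14 mm wide, 12 mm high, 70 mm long along the tray's y, this point at its centre, 105 mm out from tray_center and 34 mm above the plate; the fingers fit down both sides of it. At the start it points away from the lamp to the station's +y, give or take 0.25 rad.
- lamp_arm: Hinged lamp arm, about 0.65 kg: aluminium bar 30 x 22 mm, with the lamp 120 mm and the socket cup 230 mm from the hinge. Origin on the hinge axis, axes like the station's when down. It turns only about the station's y; raising the free end takes 3 to 6 N at the knob. It falls back down if let go; upper stop at 0.95 rad.
- hinge (a point): Point of the hinge axis in the arm's middle, 112 mm above the bench.
- ball (a point): Centre of the steel ball (25 mm) on the ball post, 90 mm above the bench, fixed.
- socket (a point): Centre of the socket cup (41 mm across outside, open below, hollow 32 mm) at the arm's free end; coincides with ball when the arm is down and rises with the arm.
- knob (a point): Middle of the waist of the latch's black pull knob, axis along the station's y, on the -y side of the socket, 64 mm from the arm's middle line and about 80 mm above the bench. Waist 22 mm in diameter, 24 mm long; outer flange 29 mm in diameter, 5 mm thick. Pinch the waist from above, fingers on its two sides along the station's x; it is round and may turn between them as the arm rises.
- latch (a joint): Travel of the latch, m: 0 = sprung in, bolt under the ball, arm locked down; 0.012 = fully out. Pulling the knob along the station's -y raises it; spring 4 N at 0, 10 N fully out. The bolt clears the ball from about 0.005. The knob rides on the arm, so the arm is lifted by the held knob; once the socket is off the ball the latch may spring in.
- lens_cap: Bystander, loose: black lens cap, disc 44 mm across, 9 mm high, lying on the base plate. Origin under its centre.
- objective_can: Bystander, loose: objective canister, black with white lid, 38 mm across, 52 mm high, standing on a rear corner of the base plate. Origin under its centre.
- dropper: Bystander, loose: amber dropper bottle, 34 mm across, 85 mm high, on the bench. Origin under its centre.
- slide_box: Bystander, loose: flat grey slide box, 90 x 100 x 30 mm, on the bench. Origin under its centre.
- petri: Bystander, loose: clear lidded dish, 94 mm across, 16 mm high, on the bench. Origin under its centre.
- blower: Bystander, loose: rubber dust blower standing nozzle up, 56 mm across, 110 mm high, on the bench. Origin under its centre.
- tape_roll: Bystander, loose: roll of paper tape lying flat, 68 mm across, 19 mm high, on the bench. Origin under its centre.
There are look-alikes about, which are no part of the job. Leave any pink or red look-alike of the part that bears tray_center alone.

How it is judged:
By the outcome, as a careful person would: the job done as asked, in the order asked, and still so for the second after the job is handed in, while the arm keeps its last pose, push and grip.
It also fails if it takes over 51 s, if anything falls off the work surface, if the arm or the gripper's body presses on something with over 40 N, if the wrist force passes 120 N, or if a joint passes its speed limit or range.

ROBOT

A 6-joint arm with a two-finger parallel gripper is mounted at the origin on the work surface. World frame = base frame: x ahead of the robot, y to its left, z up, the work surface at z = 0. Lengths are in m, angles in degrees, forces in N, time in s.
With the tool pointing down it reaches from about 0.4 to 0.825 m from the base axis. Payload 7 kg.
Tool frame: the origin (TCP) lies at the very end of the fingers, on their centre line; the grasp point (between the pads) lies 19 mm behind it (r.hold_point_z is the distance from the TCP to the grasp point, in m); z points along the fingers, y is the line along which they close (so a half turn about z gives the same grasp; the last joint's range is limited). The gripper opens to 88 mm and grips with 3 to 60 N. Pads are 19 mm wide; open, the fingers measure 130 mm over their backs; the gripper's body (78 mm by 193 mm) begins 47 mm behind the grasp point.
Start: joints at [-51.962, 20.546, 0.682, 0, -70.136, -16.507], TCP at [0.248, -0.628, 0.207] pointing down, gripper open.
Joint ranges: [-176.03, 176.03], [-82.01, 121.73], [-58.28, 71.71], [-173.87, 95.51], [-174.79, -0.11], [-173.66, 173.66]. Speed limits (degrees/s): [136.94, 136.94, 172.46, 180, 180, 180].

INTERFACE

Orientations are given as [roll, pitch, yaw] about the fixed x, y, z axes, in that order (R = Rz(yaw) Ry(pitch) Rx(roll)).
In Python, from plant import telemetry, vision, workorder, r gives the robot as it stands.
- The arm moves only by the tool move_arm, never from a script. Its argument "plan" is a list of rows, each a list of 7 numbers: the opening, from -1 (shut) to 1 (fully open), so that 0 is half open, then the shift along the world's x, y, z in m, then the turn, a rotation vector about the world's x, y, z in degrees. In form: [[fingers, dx, dy, dz, ax, ay, az], ...]. A call has 1 to 20 rows; each row shifts and turns the commanded pose from where the row before left it; what a row does not reach is not made up. A row lasts 1/8 s, in which the tool goes at most 62.5 mm and 10.7 degrees, less where a joint would pass 70% of its speed; a pose out of reach is approached as far as the arm can. A call is refused whole if a number of a shift passes 0.0625 or a number of a turn 10.7, either way. A call with a gripper value outside its range is refused whole. The fingers move at their own pace and stop on an object; "force" is the grip in N (left out, the last holds). Time passes only in rows, so rows that do not move let the fingers close. It gives the time, the measured TCP pose, the force, the opening and the grip force at its end, in the units of the state.
- telemetry.get_state(): the state, without advancing time (a new reading comes with each control period).
- vision.capture(name): name is "side" or "top"; returns a dict with "img" (400x640x3 uint8, red, green, blue), "depth" (400x640 float32, m along the optical axis (not along the pixel's ray), 0 where there is no reading), "intrinsics" (3x3 intrinsics, pixels), "R" (3x3) and "t" (3): a world point X has camera coordinates R X + t. Camera axes: x right, y down, z forward; pixel columns grow to the right and rows downward; lengths in m; the calibration is good to about 2 mm. A picture is of the moment at which its call begins.
- workorder.close_job(): hands the job in; it is judged then, once.
The state is a dict: "time_s": time; "joints": joint angles; "qd": joint speeds; "joint_torque": joint torques, N m; "tcp_pos": TCP position; "eef_rot": TCP orientation; "contact_force": force on the tool from outside, world axes, zero at the start; "moment": the same for the moment, N m; "gripper_width": finger opening in m; "gripper_force": force on a finger pad.
Only numpy, scipy, OpenCV 4.12 (cv2) and the standard library are available. Lean on these libraries where they do the work, as an engineer would, in place of code of your own. Each camera call takes 0.05 s, during which the arm holds its last target. There are 200 camera calls.

## Working session

There is one attempt and no reset: what is moved stays moved. The work goes in short steps, Python scripts to look and compute and a tool call to move; the robot and the scene stay as the last step left them, time stands still between calls to the robot, and variables do not carry over. Pictures are saved under pics/ and viewed, at most 10 in all, crops included, and the job is handed in when it is done.

Besides the shell and the picture viewer there is one more tool, called after ">>>" as a command line: name --pt "numbers of a row" for each row, then --argument value for the rest. move_arm: Moves the arm, as the interface text tells. Its arguments: {"type":"object","properties":{"plan":{"type":"array"},"force":{"type":"number"}},"required":["plan"]}

```bash
mkdir -p pics
cat > h.py <<'E'
import numpy as np,cv2
from plant import telemetry, vision, workorder, r
def cap(n,save=None):
    c=vision.capture(n)
    if save: cv2.imwrite(f'pics/{save}.png',c['img'][:,:,::-1])
    np.savez(f'/tmp/{n}.npz',**{k:c[k] for k in('img','depth','intrinsics','R','t')})
    return c
def world(c):
    K=c['intrinsics'];v,u=np.mgrid[:400,:640];d=c['depth']
    p=np.stack([(u-K[0,2])/K[0,0]*d,(v-K[1,2])/K[1,1]*d,d],-1)
    return (p-c['t'])@c['R']
def proj(c,X):
    p=c['R']@np.asarray(X)+c['t'];q=c['intrinsics']@p;return q[:2]/q[2]
def ray(c,u,v,z):
    d=c['R'].T@np.linalg.inv(c['intrinsics'])@[u,v,1];o=-c['R'].T@c['t'];return o+d*(z-o[2])/d[2]
E
python3 - <<'E'
from h import *
for n in('top','side'):
    c=cap(n,n+'1');print(n,-c['R'].T@c['t'],c['R'][2])
s=telemetry.get_state();print(s,r.hold_point_z)
E
```

```text
top [ 0.20017768 -0.0172224   1.67828536] [ 0.18939166 -0.00197152 -0.98189965]
side [0.3023903  0.84816316 0.69465178] [ 0.18865162 -0.81122312 -0.55346871]
{'time_s': 0.1, 'joints': array([-5.19624868e+01,  2.05867390e+01,  6.41330372e-01, -1.75676279e-02,
       -7.01359945e+01, -1.65071380e+01]), 'qd': array([ 0.00912616, -0.08265256,  0.09861153,  0.24721201, -0.0950688 ,
        0.11353554]), 'joint_torque': array([-1.52336746e-03, -5.84163880e+01,  2.93749166e+01,  7.01550096e+00,
        1.01061471e-02, -5.53364100e-05]), 'tcp_pos': array([ 0.2475365 , -0.6274928 ,  0.20574114]), 'eef_rot': array([ 1.79917259e+02, -7.29644439e-03, -1.58475600e+02]), 'contact_force': array([ 0.26227807, -0.21062925, -0.19314567]), 'moment': array([ 0.02336761, -0.05008631, -0.02503798]), 'gripper_force': 0.0, 'gripper_width': 0.08776743686471629} 0.0188
```

View pics/top1.png

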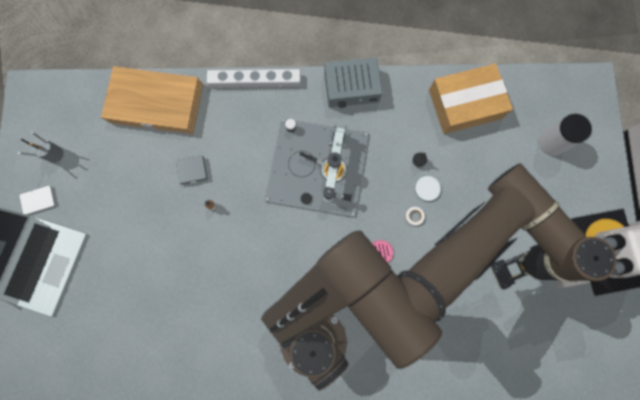

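View pics/side1.png

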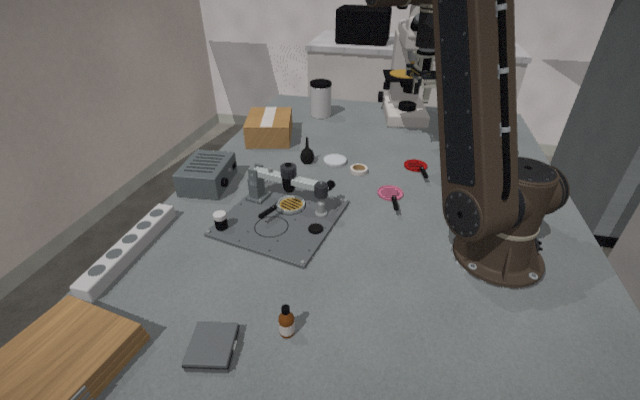

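Top view: the station is at about (320,165), with the hinge at (337,130), the ball end at (328,192), the handle at (308,156) and the empty ring at (301,164). The pink and red trays in the side view are decoys. I'll zoom in on both views.

Run:
```python
from h import *
a=np.load('/tmp/top.npz');b=np.load('/tmp/side.npz')
A=cv2.resize(a['img'][112:222,258:378,::-1],None,fx=5,fy=5,interpolation=cv2.INTER_CUBIC)
B=cv2.resize(b['img'][155:265,200:355,::-1],None,fx=5,fy=5,interpolation=cv2.INTER_CUBIC)
cv2.imwrite('pics/topc.png',A);cv2.imwrite('pics/sidec.png',B)
# plate pts from both depth clouds
for c in(a,b):
    W=world(c);z=W[...,2]
    m=(abs(z-.013)<.004)&(abs(W[...,0]-.7)<.35)&(abs(W[...,1])<.35)
    n,l,st,ce=cv2.connectedComponentsWithStats(m.astype('uint8'))
    k=1+np.argmax(st[1:,4]);P=W[l==k][:,:2].astype('float32')
    print(st[k],cv2.minAreaRect(P),cv2.boxPoints(cv2.minAreaRect(P)), np.median(z[l==k]))
```

```text
[ 265  118  105   99 4075] ((0.6354490518569946, -0.023469015955924988), (0.34632399678230286, 0.3340684771537781), 79.56526947021484) [[ 0.43981495 -0.16351478]
 [ 0.7683586  -0.22401969]
 [ 0.8310832   0.11657675]
 [ 0.5025395   0.17708166]] 0.013567808062052121
[ 204  180  145   87 5787] ((0.6336963176727295, -0.018140241503715515), (0.34294235706329346, 0.3307774066925049), 79.14753723144531) [[ 0.43898085 -0.15540521]
 [ 0.76384234 -0.2176842 ]
 [ 0.8284118   0.11912473]
 [ 0.5035503   0.18140371]] 0.011668746365111601
```

View pics/topc.png

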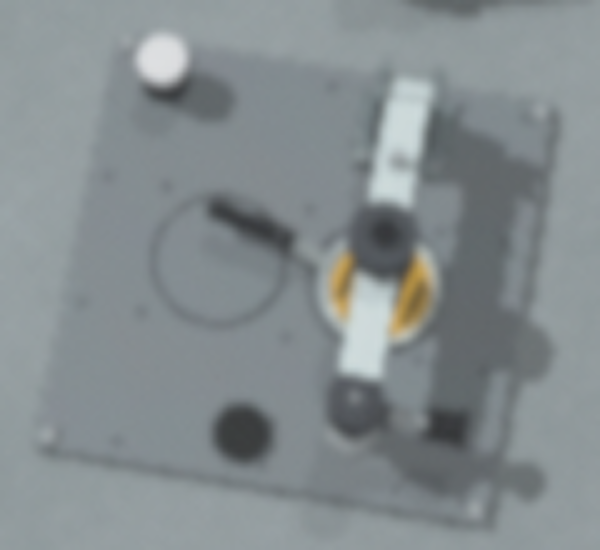

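View pics/sidec.png

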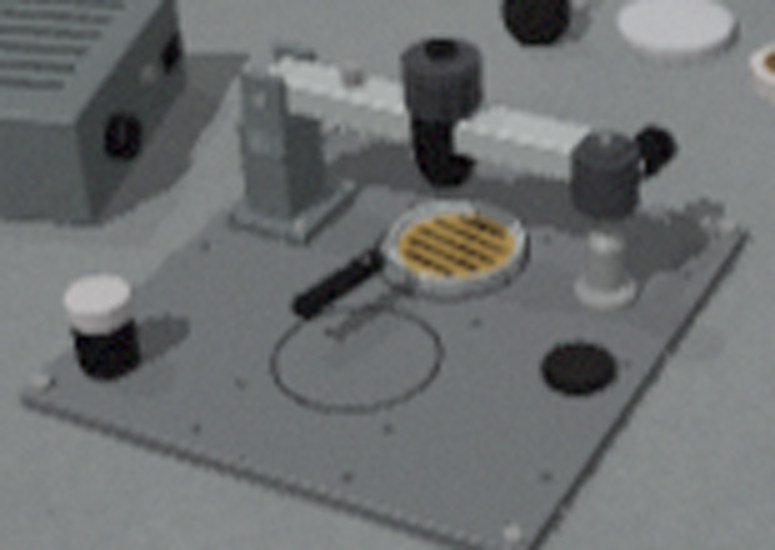

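Crops: the empty ring is at (219,261) in the top crop and (357,358) in the side crop. The handle runs (212,205)–(292,240) in top and (300,305)–(380,262) in side. The knob is at (447,427) top and (656,148) side. The tray is at (380,285) top and (457,248) side.

Run:
```python
from h import *
a=dict(np.load('/tmp/top.npz'));b=dict(np.load('/tmp/side.npz'))
T=lambda x,y,z:ray(a,258+(x+.5)/5-.5,112+(y+.5)/5-.5,z)
S=lambda x,y,z:ray(b,200+(x+.5)/5-.5,155+(y+.5)/5-.5,z)
np.set_printoptions(precision=4,suppress=True)
th=np.radians(-10.6);c0=np.array([.6345,-.0208]);Rs=np.array([[np.cos(th),-np.sin(th)],[np.sin(th),np.cos(th)]])
st=lambda p:(p[:2]-c0)@Rs
for n,t,s,z in[('ring',(219,261),(357,358),.013),('h0',(212,205),(300,305),.05),('h1',(290,240),(380,262),.05),('knob',(447,427),(656,148),.08),('tray',(380,285),(457,248),.023),('lampTop',(385,235),None,.15),('cap',(243,432),(578,368),.02),('can',(162,60),(98,293),.063)]:
    P=T(*t,z);print(n,P,st(P));
    if s: P=S(*s,z);print('    ',P,st(P))
for n,c in(('top',a),('side',b)):
    W=world(c);s=(W[...,:2]-c0)@Rs;z=W[...,2]
    for nm,m in(('handle',(z>.040)&(z<.058)&(s[...,1]>0)&(s[...,1]<.12)&(abs(s[...,0])<.1)),
      ('knob',(z>.068)&(s[...,1]<-.105)&(s[...,1]>-.15)&(abs(s[...,0]+.115)<.04)),
      ('arm',(z>.115)&(z<.135)&(abs(s[...,1]+.06)<.05)&(s[...,0]<.08)&(s[...,0]>-.1)),
      ('can',(z>.05)&(s[...,1]>.08)&(s[...,0]>.1)&(s[...,0]<.17)),):
        P=W[m];
        if len(P)<3: print(n,nm,len(P));continue
        q=s[m];(cx,cy),(w,h),ang=cv2.minAreaRect(q.astype('float32'))
        print(n,nm,len(P),P.mean(0),'st',q.mean(0),q.min(0),q.max(0),'z',P[:,2].min(),P[:,2].max(),'rect',cx,cy,w,h,ang)
```

```text
ring [0.6456 0.0357 0.013 ] [0.0005 0.0576]
     [0.6454 0.039  0.013 ] [-0.0003  0.0608]
h0 [0.6786 0.0395 0.05  ] [0.0322 0.0673]
     [0.6768 0.043  0.05  ] [0.0298 0.0705]
h1 [ 0.651  -0.0179  0.05  ] [0.0157 0.0058]
     [ 0.6454 -0.01    0.05  ] [0.0087 0.0126]
knob [ 0.5034 -0.1281  0.08  ] [-0.1091 -0.1296]
     [ 0.4994 -0.1322  0.08  ] [-0.1124 -0.1343]
tray [ 0.6228 -0.0848  0.023 ] [ 0.0003 -0.065 ]
     [ 0.6167 -0.0725  0.023 ] [-0.008  -0.0541]
lampTop [ 0.6261 -0.0838  0.15  ] [ 0.0033 -0.0634]
cap [0.513  0.0186 0.02  ] [-0.1267  0.0164]
     [0.5117 0.0257 0.02  ] [-0.1292  0.0232]
can [0.7871 0.0755 0.063 ] [0.1322 0.1227]
     [0.7881 0.0758 0.063 ] [0.1332 0.1232]
top handle 71 [0.6643 0.0106 0.0522] st [0.0235 0.0363] [0.0099 0.0002] [0.0368 0.0714] z 0.04598737462837255 0.05797403949633379 rect 0.02435152977705002 0.035694368183612823 0.0739973932504654 0.01492332387715578 76.718994140625
top knob 58 [ 0.5039 -0.1249  0.0889] st [-0.1092 -0.1263] [-0.1202 -0.1415] [-0.0966 -0.1072] z 0.07949490013624765 0.10097160027832537 rect -0.10838119685649872 -0.124468237
[... 796 characters left out ...]
982 -0.1213  0.0835] st [-0.1154 -0.1239] [-0.124  -0.1378] [-0.0976 -0.1077] z 0.07142490518901551 0.09253983600090675 rect -0.1150311827659607 -0.12760283052921295 0.021665040403604507 0.03475731611251831 29.71514129638672
side arm 357 [ 0.6111 -0.069   0.1225] st [-0.0141 -0.0517] [-0.0997 -0.0743] [ 0.0799 -0.0325] z 0.11505001501909264 0.13491850135326502 rect -0.009895548224449158 -0.0533742681145668 0.04165811836719513 0.1796036958694458 89.93207550048828
side can 3621 [0.877  0.5434 0.059 ] st [0.1346 0.5992] [0.1    0.1093] [0.17   0.7129] z 0.05004516796997709 0.06686578601078783 rect 0.13515448570251465 0.41114750504493713 0.06991958618164062 0.6035854816436768 0.04339973255991936
```

The station's yaw is about -10.6°. Its park ring is at station (0, 0.06), the grip at about (0.664, 0.013) and the handle heading at about 66.4°. The back-computed tray centre lands on home_ring, so the points agree. I'll move over the handle.

>>> move_arm --pt "0.2 0.032 0.0493 0.002 0 0 3.45" --pt "0.2 0.032 0.0493 0 0 0 3.45" --pt "0.2 0.032 0.0493 0 0 0 3.45" --pt "0.2 0.032 0.0493 0 0 0 3.45" --pt "0.2 0.032 0.0493 0 0 0 3.45" --pt "0.2 0.032 0.0493 0 0 0 3.45" --pt "0.2 0.032 0.0493 0 0 0 3.45" --pt "0.2 0.032 0.0493 0 0 0 3.45" --pt "0.2 0.032 0.0493 0 0 0 3.45" --pt "0.2 0.032 0.0493 0 0 0 3.45" --pt "0.2 0.032 0.0493 0 0 0 3.45" --pt "0.2 0.032 0.0493 0 0 0 3.45" --pt "0.2 0.032 0.0493 0 0 0 3.45" --pt "0.2 0 0 0 0 0 0" --pt "0.2 0 0 0 0 0 0" --force 30

```text
time_s: 1.98
tcp_pos: [0.6633, 0.0132, 0.2077]
eef_rot: [179.9, -0.1, -113.6]
contact_force: [0.6, 0.1, 0.4]
gripper_width: 0.0527
gripper_force: 0.0
```

>>> move_arm --pt "0.2 0 0 -0.03 0 0 0" --pt "0.2 0 0 -0.03 0 0 0" --pt "0.2 0 0 -0.03 0 0 0" --pt "0.2 0 0 -0.03 0 0 0" --pt "0.2 0 0 -0.015 0 0 0" --pt "0.2 0 0 0 0 0 0"

```text
time_s: 2.72
tcp_pos: [0.663, 0.0121, 0.073]
eef_rot: [179.9, -0.1, -113.7]
contact_force: [-0.3, -0.5, 0.3]
gripper_width: 0.0524
gripper_force: 0.0
```

Run:
```python
from h import *
b=cap('side')
cv2.imwrite('pics/s2.png',cv2.resize(b['img'][120:260,200:355,::-1],None,fx=4,fy=4,interpolation=cv2.INTER_CUBIC))
```

```text
(no output)
```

View pics/s2.png

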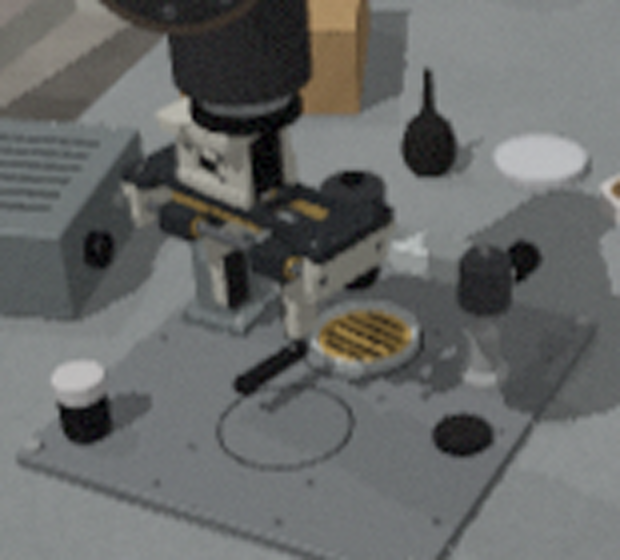

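The fingers, at (232,300) and (297,330), straddle the handle at (270,368), and the lamp is clear. Next I descend and grip.

>>> move_arm --pt "0.2 0 0 -0.015 0 0 0" --pt "0.2 0 0 -0.015 0 0 0" --pt "0.2 0 0 -0.013 0 0 0" --pt "0.2 0 0 0 0 0 0" --pt "-0.4 0 0 0 0 0 0" --pt "-0.8 0 0 0 0 0 0" --pt "-1 0 0 0 0 0 0" --pt "-1 0 0 0 0 0 0" --pt "-1 0 0 0 0 0 0" --pt "-1 0 0 0 0 0 0"

```text
time_s: 4.03
tcp_pos: [0.6638, 0.0131, 0.0307]
eef_rot: [-180.0, 0.0, -113.6]
contact_force: [0.0, -0.0, 0.8]
gripper_width: 0.0131
gripper_force: 30.0
```

Run:
```python
from h import *
b=cap('side','s3')
# brass wafer centre
c0=np.array([.6345,-.0208]);th=np.radians(-10.6)
Rs=np.array([[np.cos(th),-np.sin(th)],[np.sin(th),np.cos(th)]])
h=cv2.cvtColor(b['img'],cv2.COLOR_RGB2HSV);m=((h[...,0]>12)&(h[...,0]<30)&(h[...,1]>110)).astype('uint8');m[:165]=0;m[240:]=0;m[:,:250]=0;m[:,340:]=0
m=cv2.morphologyEx(m,3,np.ones((9,9)));n,l,st,ce=cv2.connectedComponentsWithStats(m);k=1+np.argmax(st[1:,4]);print(st[k],ce[k])
cn=max(cv2.findContours((l==k).astype('uint8'),0,1)[0],key=len);e=cv2.fitEllipse(cv2.convexHull(cn));print(e)
P=ray(b,*e[0],.019);print(P,(P[:2]-c0)@Rs)
s=telemetry.get_state();print(s['tcp_pos'],s['eef_rot'],s['contact_force'],s['moment'])
```

```text
[282 199  20  11 127] [293.11811024 204.68503937]
((292.485595703125, 204.4174346923828), (9.216446876525879, 19.69220542907715), 75.39078521728516)
[ 0.61355041 -0.07791355  0.019     ] [-0.01008598 -0.05999263]
[0.66380749 0.01307499 0.03074867] [-1.79987846e+02  8.17862844e-03 -1.13613165e+02] [-0.99008765  0.56523848  0.51732505] [ 0.09908686  0.13579533 -0.02251675]
```

>>> move_arm --pt "-1 0.0008 0.004 0 0 0 0" --pt "-1 0.0014 0.0075 0 0 0 0" --pt "-1 0.002 0.0105 0 0 0 0" --pt "-1 0.002 0.0105 0 0 0 0" --pt "-1 0.002 0.0105 0 0 0 0" --pt "-1 0.002 0.0105 0 0 0 0" --pt "-1 0.002 0.0105 0 0 0 0" --pt "-1 0.002 0.0105 0 0 0 0" --pt "-1 0.002 0.0105 0 0 0 0" --pt "-1 0.002 0.0105 0 0 0 0" --pt "-1 0.002 0.0105 0 0 0 0" --pt "-1 0.0014 0.0075 0 0 0 0" --pt "-1 0.0008 0.005 0 0 0 0" --pt "-1 0 0 0 0 0 0" --pt "-1 0 0 0 0 0 0"

```text
time_s: 5.95
tcp_pos: [0.6866, 0.1321, 0.0308]
eef_rot: [-180.0, 0.1, -113.6]
contact_force: [1.0, 1.2, -1.1]
gripper_width: 0.0128
gripper_force: 30.0
```

Run:
```python
from h import *
b=cap('side');a=cap('top')
B=cv2.resize(b['img'][180:260,205:325,::-1],None,fx=5,fy=5,interpolation=cv2.INTER_CUBIC)
A=cv2.resize(a['img'][140:200,275:345,::-1],None,fx=5,fy=5,interpolation=cv2.INTER_CUBIC)
C=np.zeros((700,600,3),'uint8');C[:400]=B;C[400:700,:350]=A;cv2.imwrite('pics/s4.png',C[:,:])
cv2.imwrite('pics/s4.png',cv2.resize(C,None,fx=.85,fy=.85))
```

```text
(no output)
```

View pics/s4.png

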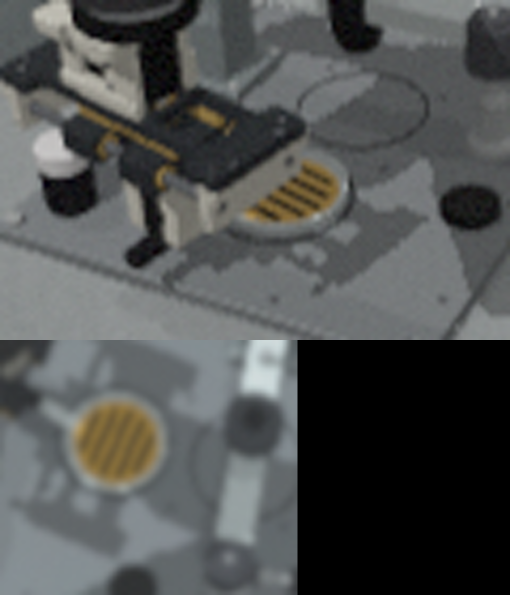

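The tray at (117,443) in the lower crop covers the ring. I'll measure its offset from the ring in the same camera, using the earlier frame for the ring.

Run:
```python
from h import *
np.set_printoptions(precision=4,suppress=True)
a=dict(np.load('/tmp/top.npz'));b=dict(np.load('/tmp/side.npz'))
c0=np.array([.6345,-.0208]);th=np.radians(-10.6)
Rs=np.array([[np.cos(th),-np.sin(th)],[np.sin(th),np.cos(th)]]);st=lambda P:(P[...,:2]-c0)@Rs
def fit(c,pts,z,name):
    W=np.array([ray(c,u,v,z)[:2] for u,v in pts]);A=np.c_[2*W,np.ones(len(W))]
    for _ in range(5):
        x=np.linalg.lstsq(A,(W**2).sum(1),rcond=None)[0];rr=np.sqrt(x[2]+x[0]**2+x[1]**2)
        e=abs(np.hypot(*(W-x[:2]).T)-rr);k=e<max(.0025,2*np.median(e)) ;W=W[k];A=A[k]
    print(name,x[:2],st(x[:2]),'r',rr,len(W))
# wafer in top and side
for n,c in(('top',a),('side',b)):
    h=cv2.cvtColor(c['img'],cv2.COLOR_RGB2HSV);m=((h[...,0]>10)&(h[...,0]<32)&(h[...,1]>90)).astype('uint8')
    u,v=proj(c,[.6455,.038,.02]);mm=np.zeros_like(m);cv2.circle(mm,(int(u),int(v)),22,1,-1);m=cv2.morphologyEx(m*mm,3,np.ones((7,7)))
    cn=max(cv2.findContours(m,0,1)[0],key=cv2.contourArea)
    fit(c,cv2.convexHull(cn)[:,0,:].astype(float),.020,n+' wafer')
# ring in initial images: dark line pixels near the expected circle
for n in('top','side'):
    c=a if n=='top' else b
    g=cv2.cvtColor(cv2.imread(f'pics/{n}1.png'),6).astype('uint8')
    bh=cv2.morphologyEx(g,cv2.MORPH_BLACKHAT,np.ones((7,7))).astype(float)
    pts=[]
    for t in np.radians(np.arange(0,360,4)):
        if 30<np.degrees(t)<100: continue
        R=np.arange(.043,.060,.0005);P=[proj(c,[.6455+q*np.cos(t),.038+q*np.sin(t),.013]) for q in R]
        P=np.array(P,'float32');I=cv2.remap(bh.astype('float32'),P[:,0],P[:,1],1).ravel()
        if I.max()>8: pts.append(P[I.argmax()])
    fit(c,pts,.013,n+' ring')
```

```text
top wafer [0.6449 0.0332] [0.0003 0.055 ] r 0.03459682006399126 16
side wafer [0.642  0.0381] [-0.0035  0.0593] r 0.033911396523360386 12
top ring [0.6423 0.0357] [-0.0027  0.057 ] r 0.0460622747012194 53
side ring [0.6462 0.0374] [0.0008 0.0594] r 0.04973087677305953 60
```

>>> move_arm --pt "-1 0.0004 0.002 0 0 0 0" --pt "-1 0 0 0 0 0 0" --pt "-0.5 0 0 0 0 0 0" --pt "0 0 0 0 0 0 0" --pt "0 0 0 0 0 0 0" --pt "0 0 0 0.01 0 0 0" --pt "0 0 0 0.03 0 0 0" --pt "0 0 0 0.045 0 0 0" --pt "0 0 0 0.05 0 0 0" --pt "0 0 0 0.055 0 0 0" --pt "0 0 0 0 0 0 0"

```text
time_s: 7.42
tcp_pos: [0.6892, 0.1342, 0.2277]
eef_rot: [-179.5, 0.4, -113.6]
contact_force: [-0.3, -0.3, -0.8]
gripper_width: 0.0435
gripper_force: 0.0
```

Run:
```python
from h import *
b=cap('side');a=cap('top')
B=cv2.resize(b['img'][160:260,205:355,::-1],None,fx=5,fy=5,interpolation=cv2.INTER_CUBIC)
cv2.imwrite('pics/s5.png',B)
```

```text
(no output)
```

View pics/s5.png

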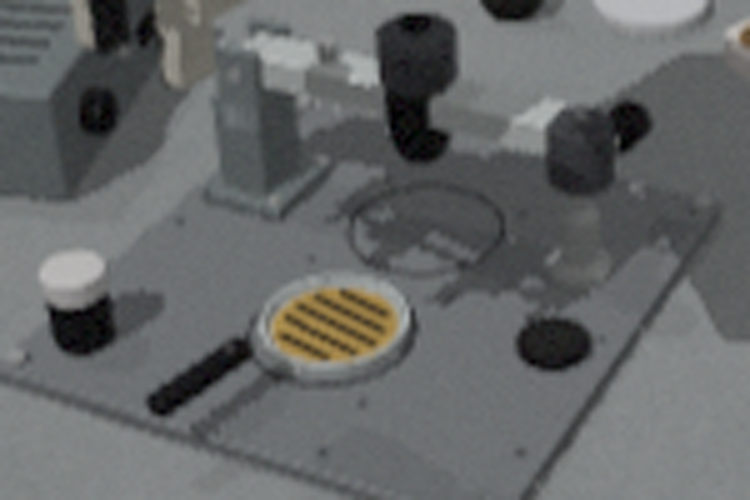

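The tray at (333,325) sits over the ring, whose centre I expect at about (332,333) at plate level. I'll check this numerically and fit the old ring too.

Run:
```python
from h import *
np.set_printoptions(precision=4,suppress=True)
a=dict(np.load('/tmp/top.npz'));b=dict(np.load('/tmp/side.npz'))
c0=np.array([.6345,-.0208]);th=np.radians(-10.6)
Rs=np.array([[np.cos(th),-np.sin(th)],[np.sin(th),np.cos(th)]]);st=lambda P:(P[...,:2]-c0)@Rs
for n,c in(('top',a),('side',b)):
    h=cv2.cvtColor(c['img'],cv2.COLOR_RGB2HSV);m=((h[...,0]>10)&(h[...,0]<32)&(h[...,1]>90)).astype('uint8')
    u,v=proj(c,[.6455,.038,.02]);mm=np.zeros_like(m);cv2.circle(mm,(int(u),int(v)),22,1,-1);m=cv2.morphologyEx(m*mm,3,np.ones((7,7)))
    W=np.array([ray(c,x,y,.019)[:2] for y,x in zip(*np.nonzero(m))]);d=W.mean(0);e=(W.max(0)+W.min(0))/2
    print(n,'wafer',d,st(d),e,W.max(0)-W.min(0))
# home ring seen now in side crop
E_=cv2.fitEllipse(np.array([[350,228],[503,228],[425,185],[425,272],[372,200],[480,200],[375,258],[475,260]],'float32'))
P=ray(b,205+(E_[0][0]+.5)/5-.5,160+(E_[0][1]+.5)/5-.5,.013);print('home',P,st(P),E_)
# knob / socket from depth, both cams
for n,c in(('top',a),('side',b)):
    W=world(c);s=st(W);z=W[...,2];g=c['img'].max(-1)
    m=(z>.066)&(z<.10)&(s[...,1]<-.108)&(s[...,1]>-.16)&(abs(s[...,0]+.115)<.04);m2=m&(g<70)
    q=s[m];print(n,m.sum(),q.min(0),q.max(0),z[m].max(), 'dark', m2.sum(), s[m2].mean(0) if m2.any() else '',s[m2].min(0),s[m2].max(0))
```

```text
top wafer [0.6454 0.0339] [0.0006 0.0558] [0.6453 0.0333] [0.0662 0.0676]
side wafer [0.6442 0.0381] [-0.0013  0.0597] [0.6469 0.0416] [0.0779 0.0766]
home [ 0.6231 -0.0794  0.013 ] [-0.0005 -0.0597] ((426.4742431640625, 228.41835021972656), (85.40025329589844, 150.1793212890625), 90.39825439453125)
top 57 [-0.1203 -0.1414] [-0.0964 -0.1108] 0.09948827902984932 dark 34 [-0.1108 -0.1295] [-0.1201 -0.1405] [-0.1019 -0.1176]
side 58 [-0.1235 -0.1383] [-0.0976 -0.1086] 0.09160572857232509 dark 56 [-0.1154 -0.1245] [-0.1235 -0.1382] [-0.0976 -0.1086]
```

The tray is centred to within about 2 mm. Next I go above the knob.

>>> move_arm --pt "0.2 -0.0234 -0.0323 0 0 0 1.7" --pt "0.2 -0.0234 -0.0323 0 0 0 1.7" --pt "0.2 -0.0234 -0.0323 0 0 0 1.7" --pt "0.2 -0.0234 -0.0323 0 0 0 1.7" --pt "0.2 -0.0234 -0.0323 0 0 0 1.7" --pt "0.2 -0.0234 -0.0323 0 0 0 1.7" --pt "0.2 -0.0234 -0.0323 0 0 0 1.7" --pt "0.2 -0.0231 -0.0319 0 0 0 1.1" --pt "0.2 0 0 -0.03 0 0 0" --pt "0.2 0 0 -0.04 0 0 0" --pt "0.2 0 0 -0.035 0 0 0" --pt "0.2 0 0 0 0 0 0" --pt "0.2 0 0 0 0 0 0"

```text
time_s: 9.15
tcp_pos: [0.5001, -0.1246, 0.1164]
eef_rot: [-180.0, -0.0, -100.6]
contact_force: [0.8, -0.2, 0.5]
gripper_width: 0.0529
gripper_force: 0.0
```

Run:
```python
from h import *
b=cap('side');a=cap('top')
B=cv2.resize(b['img'][110:240,260:400,::-1],None,fx=4,fy=4,interpolation=cv2.INTER_CUBIC)
cv2.imwrite('pics/s6.png',B)
s=telemetry.get_state();print(s['joints'],s['tcp_pos'])
```

```text
[ 7.88337555e+00  1.01022909e+01 -2.64516157e+01  2.43786533e-02
 -5.33241893e+01 -1.84979051e+01] [ 0.50062834 -0.12444718  0.11698803]
```

View pics/s6.png

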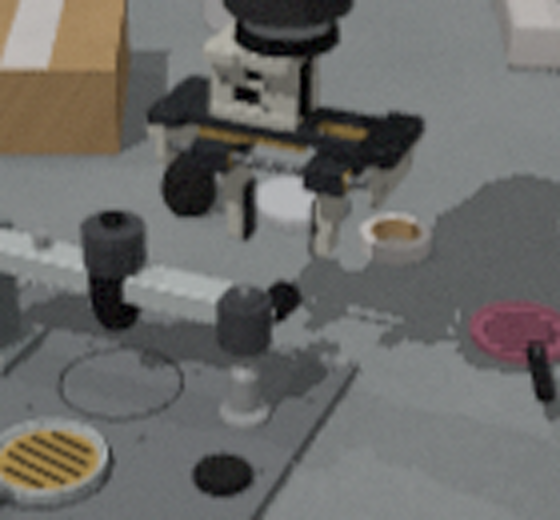

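The fingertips, at (240,235) and (325,250), are centred over the knob at (284,297), a gap that matches 37 mm of height. Next I descend.

>>> move_arm --pt "0.2 0.0013 0.0013 -0.02 0 0 0" --pt "0.2 0 0 -0.018 0 0 0" --pt "0.2 0 0 -0.012 0 0 0" --pt "0.2 0 0 0 0 0 0" --pt "0.2 0 0 0 0 0 0"

```text
time_s: 9.88
tcp_pos: [0.5016, -0.1232, 0.0664]
eef_rot: [-179.9, 0.0, -100.6]
contact_force: [-1.0, -0.2, -0.3]
gripper_width: 0.0527
gripper_force: 0.0
```

Run:
```python
from h import *
b=cap('side')
B=cv2.resize(b['img'][140:220,280:380,::-1],None,fx=6,fy=6,interpolation=cv2.INTER_CUBIC)
cv2.imwrite('pics/s7.png',B)
s=telemetry.get_state();print(s['contact_force'],s['tcp_pos'])
```

```text
[ 0.04552197 -0.37209943 -0.79570366] [ 0.5015599  -0.12317305  0.06639931]
```

View pics/s7.png

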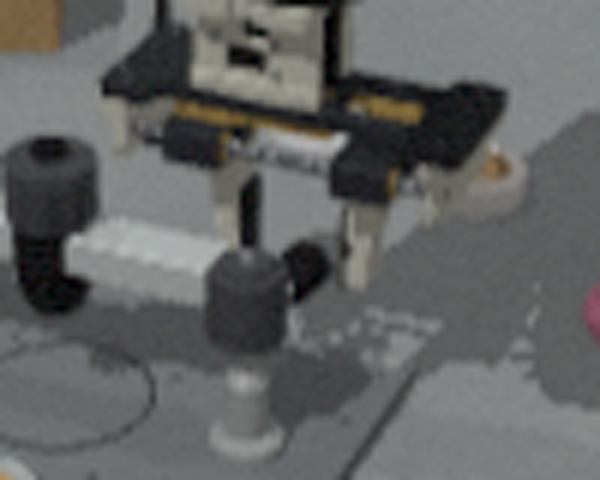

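The fingers at (238,210) and (362,245) straddle the knob at (310,270). I go down 5 mm more and pinch.

>>> move_arm --pt "0.2 0 0 -0.005 0 0 0" --pt "0.2 0 0 0 0 0 0" --pt "-0.3 0 0 0 0 0 0" --pt "-0.6 0 0 0 0 0 0" --pt "-1 0 0 0 0 0 0" --pt "-1 0 0 0 0 0 0" --pt "-1 0 0 0 0 0 0" --pt "-1 0 0 0 0 0 0" --force 40

```text
time_s: 10.92
tcp_pos: [0.5031, -0.1234, 0.061]
eef_rot: [-179.8, 0.0, -100.6]
contact_force: [5.5, -2.9, -4.2]
gripper_width: 0.0197
gripper_force: 39.5
```

>>> move_arm --pt "-1 -0.0004 -0.002 0 0 0 0" --pt "-1 -0.0005 -0.0025 0 0 0 0" --pt "-1 -0.0005 -0.0025 0 0 0 0" --pt "-1 -0.0005 -0.0025 0 0 0 0" --pt "-1 0 0 0 0 0 0" --force 45

```text
time_s: 11.55
tcp_pos: [0.5016, -0.1315, 0.061]
eef_rot: [-179.8, 0.1, -100.6]
contact_force: [4.6, 7.1, -1.9]
gripper_width: 0.0195
gripper_force: 44.6
```

>>> move_arm --pt "-1 -0.0004 -0.002 0 0 0 0" --pt "-1 -0.0003 -0.0015 0 0 0 0" --pt "-1 0 0 0 0 0 0" --pt "-1 0 0 0 0 0 0"

```text
time_s: 12.05
tcp_pos: [0.501, -0.1346, 0.061]
eef_rot: [-179.7, 0.2, -100.6]
contact_force: [5.8, 9.3, -2.6]
gripper_width: 0.0195
gripper_force: 44.6
```

>>> move_arm --pt "-1 -0.0003 -0.0015 0 0 0 0" --pt "-1 -0.0002 -0.001 0 0 0 0" --pt "-1 0 0 0 0 0 0" --pt "-1 0 0 0 0 0 0"

```text
time_s: 12.55
tcp_pos: [0.5009, -0.1357, 0.061]
eef_rot: [-179.7, 0.3, -100.6]
contact_force: [5.3, 17.6, -0.4]
gripper_width: 0.0195
gripper_force: 44.6
```

The force jumped to 17.6 N, so the latch is at its stop. I'll lift along the arc.

>>> move_arm --pt "-1 -0.0006 0.0001 0.004 0 0 0" --pt "-1 -0.0006 0.0001 0.0067 0 0 0" --pt "-1 -0.0006 0.0001 0.0067 0 0 0" --pt "-1 -0.0002 0 0.0067 0 0 0" --pt "-1 0 0 0.0067 0 0 0" --pt "-1 0 0 0.0067 0 0 0" --pt "-1 0 0 0 0 0 0"

```text
time_s: 13.42
tcp_pos: [0.4986, -0.1354, 0.0984]
eef_rot: [-179.7, 0.3, -100.6]
contact_force: [6.2, 15.3, -4.8]
gripper_width: 0.0182
gripper_force: 42.4
```

```bash
cat > ang.py <<'E'
from h import *
np.set_printoptions(precision=4,suppress=True)
c0=np.array([.6345,-.0208]);th=np.radians(-10.6)
Rs=np.array([[np.cos(th),-np.sin(th)],[np.sin(th),np.cos(th)]])
for n in('side','top'):
    c=cap(n);W=world(c);s=(W[...,:2]-c0)@Rs;z=W[...,2];g=c['img']
    m=(abs(s[...,1]+.06)<.02)&(z>.1)&(z<.26)&(g.min(-1)>120)&(s[...,0]<.09)&(s[...,0]>-.13)
    if m.sum()>10:
        # top face: upper envelope per x bin
        x=s[m][:,0];zz=z[m];B=[(x0,np.percentile(zz[abs(x-x0)<.008],85)) for x0 in np.arange(-.09,.09,.015) if (abs(x-x0)<.008).sum()>3]
        B=np.array(B);p=np.polyfit(*B.T,1);print(n,m.sum(),np.degrees(np.arctan(p[0])),B.round(3).tolist())
E
python3 ang.py
```

```text
side 417 -8.783950503077767 [[-0.09, 0.156], [-0.075, 0.153], [-0.06, 0.151], [-0.045, 0.149], [-0.03, 0.147], [-0.015, 0.144], [0.015, 0.134], [0.03, 0.136], [0.045, 0.135], [0.06, 0.132], [0.075, 0.132]]
top 107 -31.839249755538194 [[0.03, 0.176], [0.045, 0.139], [0.06, 0.14], [0.075, 0.144]]
```

The arm is at about 9°, as expected for this rise, so the grip holds. I continue up.

>>> move_arm --pt "-1 0.0002 0.0008 0.005 0 0 0" --pt "-1 0.0005 0 0.0067 0 0 0" --pt "-1 0.0005 -0.0001 0.0067 0 0 0" --pt "-1 0.0005 -0.0001 0.0067 0 0 0" --pt "-1 0.0011 -0.0002 0.0067 0 0 0" --pt "-1 0.0011 -0.0002 0.0067 0 0 0" --pt "-1 0.0011 -0.0002 0.0067 0 0 0" --pt "-1 0.0016 -0.0003 0.0065 0 0 0" --pt "-1 0.0016 -0.0003 0.0065 0 0 0" --pt "-1 0.0012 -0.0002 0.0045 0 0 0" --pt "-1 0 0 0 0 0 0" --pt "-1 0 0 0 0 0 0"

```text
time_s: 15.02
tcp_pos: [0.5051, -0.1372, 0.1598]
eef_rot: [180.0, 0.2, -100.6]
contact_force: [1.1, 9.1, -4.0]
gripper_width: 0.0005
gripper_force: 4.4
```

```bash
python3 ang.py
python3 - <<'E'
import numpy as np,cv2
b=np.load('/tmp/side.npz')['img'];cv2.imwrite('pics/s8.png',cv2.resize(b[110:270,200:400,::-1],None,fx=3.7,fy=3.7,interpolation=cv2.INTER_CUBIC))
E
```

```text
side 359 -20.78605768653871 [[-0.075, 0.198], [-0.06, 0.194], [-0.045, 0.188], [-0.03, 0.183], [-0.015, 0.178], [0.0, 0.173], [0.03, 0.155], [0.045, 0.153], [0.06, 0.148], [0.075, 0.145]]
top 69 -54.88988446935112 [[0.045, 0.198], [0.06, 0.151], [0.075, 0.155]]
```

View pics/s8.png

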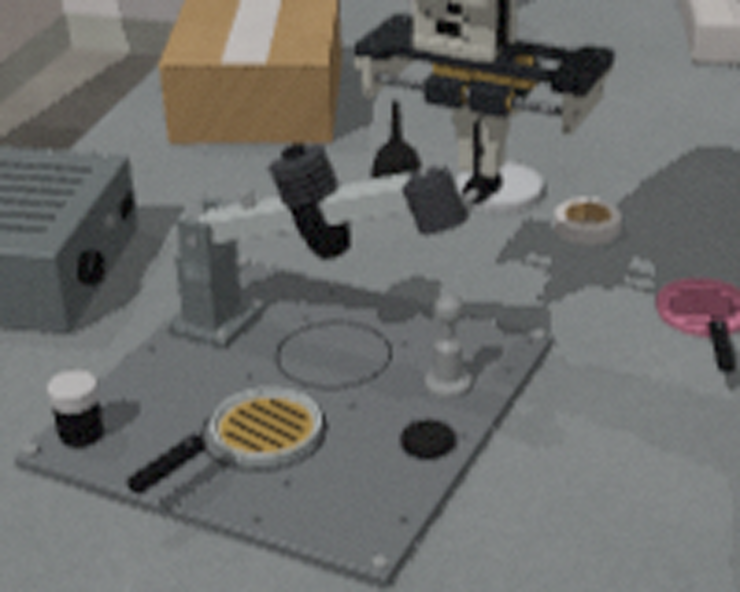

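The fingers read as shut at (485,185), so the waist has slipped out below the tips while the arm still hangs at about 21°. I'll check whether it's moving.

```bash
python3 ang.py|grep side; python3 ang.py|grep side
python3 - <<'E'
from h import *
s=telemetry.get_state();print({k:s[k] for k in('time_s','tcp_pos','contact_force','moment','gripper_width','gripper_force')})
b=np.load('/tmp/side.npz');c=dict(b);W=world(c)
c0=np.array([.6345,-.0208]);th=np.radians(-10.6)
Rs=np.array([[np.cos(th),-np.sin(th)],[np.sin(th),np.cos(th)]])
s=(W[...,:2]-c0)@Rs;z=W[...,2]
m=(z>.13)&(z<.215)&(s[...,1]<-.085)&(s[...,1]>-.17)&(abs(s[...,0]+.11)<.05)
g=c['img'].max(-1)
for nm,k in(('dark',m&(g<70)),('light',m&(g>110))):
    q=np.c_[s[k],z[k]];print(nm,len(q));
    print(np.percentile(q,[2,25,50,75,98],axis=0) if len(q) else '')
print(proj(c,[.505,-.137,.16]))
E
```

```text
side 364 -21.19143775324008 [[-0.075, 0.198], [-0.06, 0.195], [-0.045, 0.189], [-0.03, 0.182], [-0.015, 0.177], [0.0, 0.173], [0.03, 0.153], [0.045, 0.153], [0.06, 0.147], [0.075, 0.145]]
side 361 -21.240245293292705 [[-0.075, 0.198], [-0.06, 0.195], [-0.045, 0.19], [-0.03, 0.183], [-0.015, 0.177], [0.03, 0.154], [0.045, 0.152], [0.06, 0.147], [0.075, 0.144]]
{'time_s': 15.325, 'tcp_pos': array([ 0.5051319 , -0.13723788,  0.15973315]), 'contact_force': array([ 0.79660417,  9.28811482, -4.07886219]), 'moment': array([ 3.25541593, -0.42378516, -0.02374025]), 'gripper_width': 0.0004706028654184417, 'gripper_force': 4.4022515416145325}
dark 67
[[-0.11825699 -0.14317933  0.16329943]
 [-0.11373475 -0.12935331  0.16959004]
 [-0.10833493 -0.12596579  0.17355326]
 [-0.10436167 -0.12173587  0.18777127]
 [-0.09854553 -0.11823137  0.2124104 ]]
light 97
[[-0.12376791 -0.14693326  0.15852253]
 [-0.118677   -0.12749064  0.18547925]
 [-0.11132792 -0.12543307  0.19471346]
 [-0.09833698 -0.12405023  0.20463611]
 [-0.08956069 -0.10851297  0.21436821]]
[329.82421186 161.19692925]
```

The arm isn't moving. I'm out of picture views, so I'll use numbers to see where the knob sits relative to the tips.

Run:
```python
from h import *
c=dict(np.load('/tmp/side.npz'));W=world(c)
c0=np.array([.6345,-.0208]);th=np.radians(-10.6)
Rs=np.array([[np.cos(th),-np.sin(th)],[np.sin(th),np.cos(th)]])
s=(W[...,:2]-c0)@Rs;z=W[...,2];g=c['img'].max(-1)
sl=(slice(144,170),slice(320,341))
print('gray');print(g[sl])
print('y mm');print((s[...,1][sl]*1000).round().astype(int))
print('z mm');print((z[sl]*1000).round().astype(int))
f=lambda sx,sy,zz:proj(c,[*(c0+Rs@[sx,sy]),zz]).round(1)
for th_ in(16.5,18.5,20.5,22):
    t=np.radians(th_);kx=.12-.23*np.cos(t)-.032*np.sin(t);kz=.112-.032*np.cos(t)+.23*np.sin(t)
    print(th_,kx,kz,'waist-mid',f(kx,-.136,kz),'flange bottom',f(kx,-.15,kz-.0145),'sides',f(kx-.0145,-.15,kz),f(kx+.0145,-.15,kz),'socket low edge',f(.12-.23*np.cos(t)-.022*np.sin(t),-.06,.112-.022*np.cos(t)+.23*np.sin(t)))
```

```text
gray
[[130 131 125 104 102 102 103  95  21  51 120 119 101 103  99 100 100 105
  130 131 131]
 [130 131 125 110 103  99 101  94  26  58 119 136 101  98 101 104  99 111
  130 130 132]
 [131 133 126 113 103  99  99  91  16  56 118 136 102  99 102  98  99 120
  133 130 133]
 [131 131 130 117 124 123 121 107  22  54 116 133 102 102  99  99 103 128
  131 130 130]
 [130 131 129 129 139 142 139 112  28  53 108 140 123 123 114  99 109 131
  129 130 131]
 [131 130 132 132 139 140 136 107  29  36  88 138 137 136 121  99 114 128
  132 130 132]
 [135 132 132 133 138 137 136 117  31  29  63 132 140 136 112  98 112 128
  130 130 131]
 [133 132 129 133 139 142 140 127  27  32  70 131 140 133 101 100 115 129
  131 132 132]
 [133 133 132 131 142 139 141 125  31  44 101 142 142 135  99 104 121 134
  130 131 131]
 [131 135 133 135 139 140 137 125  31  56 122 140 138 132 102 108 125 147
  142 133 124]
 [114 132 134 132 139 141 138 121  32  55 119 136 138 133 100 114 146 167
  161 156 144]
 [ 84 123 130 134 130 127 131 120  26  65 130 140 139 134 106 133 170 179
  177 178 175]
 [ 69  92 124 134 145 149 1
[... 6350 characters left out ...]
 -2   0  -2  -3  -1   0  -2  -3  -2  -4
   -3  -5  -2]]
16.5 -0.10961703005020995 0.14664129776612003 waist-mid [330.6 165.5] flange bottom [332.2 167.6] sides [336.6 164.5] [328.1 162.7] socket low edge [319.8 173.8]
18.5 -0.10826818970238881 0.15463371400657283 waist-mid [330.2 163.2] flange bottom [331.9 165.3] sides [336.3 162.1] [327.7 160.3] socket low edge [319.3 171.3]
20.5 -0.10664123972743442 0.16257418763372877 waist-mid [329.8 160.8] flange bottom [331.4 163. ] sides [335.8 159.8] [327.3 158. ] socket low edge [318.7 168.9]
22 -0.10523969753967029 0.1684896331395226 waist-mid [329.4 159. ] flange bottom [331.1 161.2] sides [335.5 158. ] [326.9 156.2] socket low edge [318.2 167. ]
```

The depths show the latch still out and the arm at about 20°. But the knob slid roughly 15 mm down the pads because it had to turn between them, so this hold isn't secure. I'll lower the arm gently, regrasp deeper and lift again with the tool turning along with the arm.

>>> move_arm --pt "-1 -0.0011 0.0002 -0.004 0 0 0" --pt "-1 -0.0011 0.0002 -0.007 0 0 0" --pt "-1 -0.0011 0.0002 -0.007 0 0 0" --pt "-1 -0.0005 0.0001 -0.007 0 0 0" --pt "-1 -0.0005 0.0001 -0.007 0 0 0" --pt "-1 -0.0005 0.0001 -0.007 0 0 0" --pt "-1 0 0 -0.007 0 0 0" --pt "-1 0 0 -0.007 0 0 0" --pt "-1 0.0004 0 -0.006 0 0 0" --pt "-1 0 0 0 0 0 0"

```text
time_s: 16.58
tcp_pos: [0.5008, -0.1385, 0.1016]
eef_rot: [180.0, -0.0, -100.6]
contact_force: [0.1, 0.5, 0.9]
gripper_width: -0.0001
gripper_force: 0.0
```

```bash
python3 ang.py | grep side
```

```text
side 432 -4.751586950523077 [[-0.09, 0.14], [-0.075, 0.139], [-0.06, 0.138], [-0.045, 0.137], [-0.03, 0.135], [-0.015, 0.133], [0.015, 0.129], [0.03, 0.13], [0.045, 0.129], [0.06, 0.128], [0.075, 0.127]]
```

The knob came off on the way down, so I open and see where the arm rests.

>>> move_arm --pt "-0.3 0 0 0.006 0 0 0" --pt "0.2 0 0 0.006 0 0 0" --pt "0.2 0 0 0 0 0 0" --pt "0.2 0 0 0 0 0 0"

```text
time_s: 17.18
tcp_pos: [0.5008, -0.1382, 0.1139]
eef_rot: [-180.0, 0.0, -100.6]
contact_force: [0.3, 0.0, -0.1]
gripper_width: 0.0344
gripper_force: 0.0
```

```bash
python3 ang.py | grep side
python3 - <<'E'
from h import *
c=dict(np.load('/tmp/side.npz'));W=world(c)
c0=np.array([.6345,-.0208]);th=np.radians(-10.6)
Rs=np.array([[np.cos(th),-np.sin(th)],[np.sin(th),np.cos(th)]])
s=(W[...,:2]-c0)@Rs;z=W[...,2];g=c['img'].max(-1)
m=(z>.055)&(z<.112)&(s[...,1]<-.1)&(s[...,1]>-.17)&(abs(s[...,0]+.11)<.03)&(g<70)
q=np.c_[s[m],z[m]];print(len(q),q.min(0),np.median(q,0),q.max(0))
b=np.load('/tmp/side.npz')
E
```

```text
side 427 -4.707451757942852 [[-0.09, 0.14], [-0.075, 0.139], [-0.06, 0.138], [-0.045, 0.137], [-0.03, 0.136], [-0.015, 0.135], [0.015, 0.128], [0.03, 0.13], [0.045, 0.129], [0.06, 0.129], [0.075, 0.127]]
59 [-0.12649491 -0.14179933  0.08898831] [-0.11856728 -0.12685817  0.10475064] [-0.10221408 -0.10823614  0.11074499]
```

The bolt sprang in, so the arm rests on the ball at about 4.4° with the knob centre at about z 0.098. I'll regrasp it there, 5 mm deeper.

>>> move_arm --pt "0.3 0 0.008 0.004 0 0 0" --pt "0.3 0.0001 0.0072 0 0 0 0" --pt "0.3 0 0 0 0 0 0" --pt "0.3 0 0 -0.014 0 0 0" --pt "0.3 0 0 -0.015 0 0 0" --pt "0.3 0 0 -0.014 0 0 0" --pt "0.3 0 0 0 0 0 0" --pt "0.3 0 0 0 0 0 0" --force 60

```text
time_s: 18.27
tcp_pos: [0.5011, -0.1232, 0.0747]
eef_rot: [180.0, -0.0, -100.6]
contact_force: [-0.4, -0.1, 0.3]
gripper_width: 0.0569
gripper_force: 0.0
```

>>> move_arm --pt "-0.3 0 0 0 0 0 0" --pt "-0.6 0 0 0 0 0 0" --pt "-1 0 0 0 0 0 0" --pt "-1 0 0 0 0 0 0" --pt "-1 0 0 0 0 0 0" --pt "-1 0 0 0 0 0 0"

```text
time_s: 19.02
tcp_pos: [0.5013, -0.1231, 0.0749]
eef_rot: [-180.0, 0.0, -100.6]
contact_force: [1.9, 0.3, 0.3]
gripper_width: 0.0204
gripper_force: 60.0
```

>>> move_arm --pt "-1 -0.0004 -0.002 0 0 0 0" --pt "-1 -0.0005 -0.0025 0 0 0 0" --pt "-1 -0.0005 -0.0025 0 0 0 0" --pt "-1 -0.0005 -0.0025 0 0 0 0" --pt "-1 -0.0004 -0.002 0 0 0 0" --pt "-1 -0.0003 -0.0015 0 0 0 0" --pt "-1 0 0 0 0 0 0" --pt "-1 0 0 0 0 0 0"

```text
time_s: 20.02
tcp_pos: [0.4991, -0.1345, 0.0743]
eef_rot: [-179.9, 0.1, -100.6]
contact_force: [3.4, 9.2, -4.5]
gripper_width: 0.0206
gripper_force: 60.0
```

Now I seat the arm with the latch held out, tool turning along with it.

>>> move_arm --pt "-1 -0.0002 -0.001 0 0 0 0" --pt "-1 0.0009 -0.0002 -0.0044 -0.2 -1.08 0" --pt "-1 0.0009 -0.0002 -0.0044 -0.2 -1.08 0" --pt "-1 0.0009 -0.0002 -0.0044 -0.2 -1.08 0" --pt "-1 0.0009 -0.0002 -0.0042 -0.2 -1.08 0" --pt "-1 0 0 0 0 0 0" --pt "-1 0 0 0 0 0 0"

```text
time_s: 20.9
tcp_pos: [0.5026, -0.1358, 0.0569]
eef_rot: [-175.5, 0.2, -100.6]
contact_force: [2.5, 15.2, -4.2]
gripper_width: 0.0206
gripper_force: 60.0
```

```bash
python3 ang.py | grep side
```

```text
side 430 -0.3156838369649642 [[-0.09, 0.124], [-0.075, 0.124], [-0.06, 0.124], [-0.045, 0.123], [-0.03, 0.123], [-0.015, 0.124], [0.015, 0.12], [0.03, 0.123], [0.045, 0.123], [0.06, 0.125], [0.075, 0.123]]
```

Seated at 0° with the latch at its stop. I lift again along the hinge arc.

>>> move_arm --pt "-1 -0.001 0.0002 0.005 0.23 1.23 0" --pt "-1 -0.001 0.0002 0.005 0.23 1.23 0" --pt "-1 -0.001 0.0002 0.005 0.23 1.23 0" --pt "-1 -0.001 0.0002 0.0051 0.23 1.23 0" --pt "-1 -0.0005 0.0001 0.0051 0.23 1.23 0" --pt "-1 -0.0005 0.0001 0.0051 0.23 1.23 0" --pt "-1 -0.0005 0.0001 0.0051 0.23 1.23 0" --pt "-1 -0.0005 0.0001 0.0051 0.23 1.23 0" --pt "-1 0 0 0 0 0 0"

```text
time_s: 22.12
tcp_pos: [0.4965, -0.1346, 0.0972]
eef_rot: [174.4, 0.2, -100.7]
contact_force: [3.2, 9.8, -3.5]
gripper_width: 0.0205
gripper_force: 60.0
```

The width is unchanged, so it isn't slipping. I continue.

>>> move_arm --pt "-1 -0.0001 0 0.0051 0.23 1.23 0" --pt "-1 -0.0001 0 0.0051 0.23 1.23 0" --pt "-1 -0.0001 0 0.0051 0.23 1.23 0" --pt "-1 -0.0001 0 0.0051 0.23 1.23 0" --pt "-1 0.0003 -0.0001 0.0051 0.23 1.23 0" --pt "-1 0.0003 -0.0001 0.0051 0.23 1.23 0" --pt "-1 0.0003 -0.0001 0.0051 0.23 1.23 0" --pt "-1 0.0003 -0.0001 0.0051 0.23 1.23 0" --pt "-1 0.0008 -0.0001 0.0051 0.23 1.23 0" --pt "-1 0.0008 -0.0001 0.0051 0.23 1.23 0" --pt "-1 0.0008 -0.0001 0.0051 0.23 1.23 0" --pt "-1 0 0 0 0 0 0" --pt "-1 0 0 0 0 0 0" --pt "-1 0 0 0 0 0 0"

```text
time_s: 23.88
tcp_pos: [0.4994, -0.1348, 0.1526]
eef_rot: [160.6, 0.2, -100.7]
contact_force: [2.2, 9.6, -4.3]
gripper_width: 0.0206
gripper_force: 60.0
```

```bash
python3 ang.py | grep side
python3 - <<'E'
from h import *
s=telemetry.get_state();print(s['time_s'],s['tcp_pos'],s['contact_force'],s['gripper_width'])
b=dict(np.load('/tmp/side.npz'));i0=cv2.imread('pics/side1.png')[:,:,::-1]
c0=np.array([.6345,-.0208]);th=np.radians(-10.6)
Rs=np.array([[np.cos(th),-np.sin(th)],[np.sin(th),np.cos(th)]])
h=cv2.cvtColor(b['img'],cv2.COLOR_RGB2HSV);m=((h[...,0]>10)&(h[...,0]<32)&(h[...,1]>90)).astype('uint8')
u,v=proj(b,[.6455,.038,.02]);mm=np.zeros_like(m);cv2.circle(mm,(int(u),int(v)),22,1,-1);m=cv2.morphologyEx(m*mm,3,np.ones((7,7)))
d=np.mean([ray(b,x,y,.019)[:2] for y,x in zip(*np.nonzero(m))],0);print('wafer',d)
def dark(im,x0,x1,y0,y1):
    g=im[y0:y1,x0:x1].max(-1);q=np.argwhere(g<60);return q.mean(0)[::-1]+[x0,y0],len(q)
for nm,bx in(('cap',(300,335,218,240)),('can',(208,235,205,236)),('blower',(295,318,135,168)),('dropper',(272,300,300,345))):
    print(nm,dark(i0,*bx),dark(b['img'],*bx))
E
```

```text
side 367 -22.910044087156514 [[-0.075, 0.205], [-0.06, 0.203], [-0.045, 0.197], [-0.03, 0.19], [-0.015, 0.184], [0.0, 0.179], [0.03, 0.159], [0.045, 0.155], [0.06, 0.151], [0.075, 0.148]]
23.975 [ 0.49940807 -0.1347967   0.15263668] [ 2.1745444   9.67115338 -5.26549054] 0.02071935920095545
wafer [0.64395981 0.03794771]
cap (array([315.16806723, 228.42016807]), 119) (array([315.16806723, 228.42016807]), 119)
can (array([221.39285714, 225.02678571]), 112) (array([221.42477876, 224.97345133]), 113)
blower (array([306.82722513, 154.45549738]), 191) (array([309.69090909, 149.37272727]), 220)
dropper (array([285.14925373, 309.49253731]), 67) (array([285.14925373, 309.49253731]), 67)
```

```bash
python3 -c "
from h import *
print(workorder.close_job())"
```

```text
the job is handed in; nothing more can be done
None
```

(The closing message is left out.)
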